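# Lock the lever shaft on its flat

## Robot

A 6-joint arm with a two-finger parallel gripper is mounted at the origin on a cart in front of the work surface, level with it; the furniture and walls round the work are solid. World frame = base frame: x ahead of the robot, y to its left, z up, the work surface at z = 0. Lengths are in m, angles in rad, forces in N, time in s.
With the tool pointing down it reaches from about 0.3 to 0.875 m from the base axis. Payload 6.4 kg.
Tool frame: the origin (TCP) lies midway between the tips of the shut fingers; the grasp point (between the pads) lies ctrl.grip_point_offset behind it (ctrl.grip_point_offset is the distance from the TCP to the grasp point, in m); z points along the fingers, y is the direction in which the jaws open and shut (so a half turn about z gives the same grasp; the last joint's range is limited). The gripper opens to 85 mm and grips with 20 to 120 N. Pads are 22 mm wide; open, the fingers measure 114 mm over their backs; the gripper's body (76 mm by 85 mm) begins 54 mm behind the grasp point. The pads swing forward as they close: fully open they stand 13 mm farther back than shut.
Start: joints at [-1.481, 0.181, 1.607, -0, 1.354, -0.206], TCP at [0.168, -0.55, 0.231] pointing down, gripper open.
Joint ranges: [-2.99, 2.99], [-0.89, 2.07], [0.3, 2.58], [-1.14, 4.28], [0, 2.63], [-3.12, 3.12]. Speed limits (rad/s): [2.57, 2.57, 3.01, 3.14, 3.14, 3.14].

## Interface

Orientations are given as a unit quaternion [w, x, y, z].
In Python, from bench import ctrl, viewer gives the robot as it stands.
- The arm moves only by the shell command python3 -m handwheel 'ROWS' [OPENING]. ROWS is JSON, a list of rows, each an object with "travel": the shift along the tool's x, y, z as a fraction of full scale, a list of three; "dr": the turn, a rotation vector about the tool's x, y, z as a fraction of full scale, a list of three. A call has 1 to 20 rows; each row shifts and turns the pose as measured when the row begins, along the tool's axes as they then stand; what a row does not reach is not made up. Full scale, the value 1, is 150 mm for a shift and 30 degrees for a turn. A row lasts 1/12 s, in which the tool goes at most 41.7 mm and 7.16 degrees, less where a joint would pass 70% of its speed; a pose out of reach is approached as far as the arm can. A call with a number of a shift or a turn outside -1 to 1 is refused whole. A call with a gripper value outside its range is refused whole. OPENING is the opening, from -1 (shut) to 1 (fully open), set as the call begins (- or left out, the last holds). The fingers move at their own pace and stop on an object; the grip force is fixed at half the most. Time passes only in rows, so rows that do not move let the fingers close. It gives the time, the measured TCP pose, the force and the opening at its end, in the units of the state.
- ctrl.get_obs(): the state, without advancing time (a new reading comes with each control period).
- viewer.camera(name): name is "scene" or "top" or "wrist"; returns the picture (400x640x3 uint8, red, green, blue); there is no depth.
- viewer.get_calibration(name): a dict with "camera_matrix" (3x3 intrinsics, pixels), "R" (3x3) and "t" (3): a world point X has camera coordinates R X + t. Camera axes: x right, y down, z forward; pixel columns grow to the right and rows downward; lengths in m; the calibration is good to about 2 mm. A picture is of the moment at which its call begins: read the wrist's pose just before it. get_calibration takes no time and is no camera call; for the wrist camera it gives the pose at the moment of the call.
- ctrl.hand_in(): hands the job in, once; it reports no verdict.
The state is a dict: "time_s": time; "q": joint angles; "dq": joint speeds; "joint_efforts": joint torques, N m; "eef_pos": TCP position; "eef_rot": TCP orientation; "wrist_force": force on the tool from outside, world axes, zero at the start; "torque": the same for the moment, N m; "opening": opening from 0.0 (shut) to 1.0 (fully open).
Only numpy, scipy, OpenCV 4.12 (cv2) and the standard library are available. Lean on these libraries where they do the work, as an engineer would, in place of code of your own. Each camera call takes 0.05 s, during which the arm holds its last target. There are 200 camera calls.

## Task

Turn the hand lever of the bearing stand until it stands straight up, so that the flat of its shaft faces up to the set screw, and let go of it. Then take the T-handle hex key from its holder, put it in the set screw's socket and turn it clockwise until the screw sits firmly tight on the flat. Leave the key standing upright in the screw.

Things in the scene. Friction and masses are not known exactly. Their poses are not given: they have to be found in the camera images.
- bearing_stand: Aluminium bearing stand, fixed to the table: base plate 110 x 120 x 12 mm, two cheeks, and over them a bridge 56 mm (x) by 64 mm (y) whose top is 108 mm above the table, with a vertical 33 mm bore in its middle that holds the set screw. A steel shaft of 36 mm diameter runs through the cheeks along the stand's y axis, its axis 60 mm above the table. Origin at the centre of the underside, z up.
- clamp_shaft (a joint): Angle of the shaft with its hand lever (rad). 0: the lever stands straight up and the shaft's flat faces up, squarely to the set screw. Positive: the lever leans to the stand's -x side, negative to its +x side; range -1.35 to 1.35, starts between 0.8 and 1.2. It stays where it is left (friction about 0.1 N m).
- lever_ball_centre (a point): Centre of the dark ball (40 mm diameter) at the end of the hand lever, 76 mm from the shaft's axis and 85 mm from the stand's middle towards its -y side. The lever is a 12 mm bar that joins the ball from the shaft.
- shaft_flat (a point): Point on the middle of the shaft's flat near the shaft's free (+y) end, 70 mm from the stand's middle; its z axis points out of the flat. The flat is 25 mm wide, 13 mm from the shaft's axis and runs the whole length of the shaft; it lies on the same side as the lever.
- set_screw (a joint): Angle of the set screw (rad), growing clockwise as seen from above; coarse thread, 15 mm down a turn; starts between 0 and 0.6. With the flat squarely below it the screw meets it at about 2.9; on the round of the shaft it already stops at about 0.8. The thread drags with about 0.15 N m; once on the flat the resistance climbs steadily over the next half radian and more, and the screw is firmly tight when it takes some 0.35 N m above the drag. It stays where it is left.
- socket_mouth (a point): Centre of the screw's top face, on the vertical axis in the middle of the bridge; turns and sinks with the screw; at angle 0 it is flush with the bridge top (108 mm over the table). The screw is 32 mm in diameter, with a hexagon socket 21 mm across flats, 20 mm deep, open to the top. The point's z axis points up; its x axis points to the middle of one of the socket's flats.
- key_holder: Grey plastic block 64 x 64 x 60 mm, fixed to the table, with a round 26 mm hole 55 mm deep in the middle of its top, in which the hex key stands. Origin at the centre of the underside.
- hex_key: T-handle hex key: steel shank, 20 mm across flats, with an 18 mm ball end and slimmer (18 mm) first 10 mm; round black neck of 24 mm diameter from 66 mm above the tip up to the bar; black crossbar 90 mm long (key's y) x 24 mm wide (key's x) x 22 mm high, its middle 90 mm above the tip. Mass about 0.35 kg. Origin at the tip (ball end), z up along the shank; its x axis points to the middle of one of the hexagon's flats.
- key_grip (a point): Centre of the key's crossbar, 90 mm above the tip; axes as those of the key (the bar runs along y).
Mind the look-alikes: they are no part of the job. What is shaped like the bearing_stand but turquoise is not meant.

How it is judged:
On the way:
1. the shaft's flat is turned to face the set screw, the lever upright within about 14 degrees (value of joint clamp_shaft between -0.25 and 0.25 rad), for 0.2 s.
At the end, for the whole second after the job is handed in: The shaft's flat faces the set screw squarely (within 5 degrees), the screw is run down onto the flat (angle over 2.7 rad) and presses on it with more than 40 N, and the hex key stands released and still in the screw's socket, at least 10 mm deep and upright within about 10 degrees (value of joint clamp_shaft between -0.09 and 0.09 rad and value of joint set_screw above 2.7 rad and contact force between set_screw and clamp_shaft above 40 N and horizontal distance between hex_key and socket_mouth below 0.006 m and z of hex_key in the frame of socket_mouth below -0.01 m and angle between hex_key's own z axis and vertical below 0.17 rad and linear speed of hex_key below 0.02 m/s); the robot touches nothing.
It also fails if it takes over 72 s, if anything falls off the work surface, if the arm or the gripper's body presses on something with over 40 N, if the wrist force passes 120 N, or if a joint passes its speed limit or range.

## Working session

There is one attempt and no reset: what is moved stays moved. The work goes in short steps, Python scripts to look and compute and a shell command to move; the robot and the scene stay as the last step left them, time stands still between calls to the robot, and variables do not carry over. Pictures are saved under pics/ and viewed, about 8 in all and at most 12, crops included, and the job is handed in when it is done.

```bash
ls; mkdir -p pics; python3 - <<'E'
from bench import ctrl, viewer
import cv2
print(ctrl.get_obs(), ctrl.grip_point_offset)
for n in ["scene","top"]:
    c=viewer.get_calibration(n); print(n,c)
    cv2.imwrite(f"pics/{n}0.png",viewer.camera(n)[:,:,::-1])
E
```

```text
pics
{'time_s': 0.0, 'q': array([-1.48131058e+00,  1.81524105e-01,  1.60803063e+00,  3.33358380e-05,
        1.35380796e+00, -2.06308581e-01]), 'dq': array([-0.00174237, -0.00105887, -0.00036048,  0.00115975, -0.0012607 ,
        0.00063124]), 'joint_efforts': array([-3.75290711e-04, -4.44875014e+01, -3.51334083e+01, -3.27734433e-04,
        8.67641706e-03,  4.34081272e-06]), 'eef_pos': array([ 0.16758314, -0.54944866,  0.23038275]), 'eef_rot': array([-8.82558507e-04,  9.89083279e-01,  1.47354958e-01,  6.79118838e-05]), 'wrist_force': array([ 0.62283259,  0.21966951, -0.41226846]), 'torque': array([-0.015177  ,  0.02276243,  0.01479148]), 'opening': 1.0032827961947839} 0.0187
scene {'camera_matrix': array([[458.88715213,   0.        , 315.23728873],
       [  0.        , 458.88715213, 198.36621345],
       [  0.        ,   0.        ,   1.        ]]), 'R': array([[-0.44370277, -0.89595122,  0.0199815 ],
       [-0.58937698,  0.27493635, -0.75963464],
       [ 0.67510194, -0.34882863, -0.65004304]]), 't': array([0.18758323, 0.40195604, 1.13037532])}
top {'camera_matrix': array([[368.71877052,   0.        , 318.51776953],
       [  0.        , 368.71877052, 192.03321843],
       [  0.        ,   0.        ,   1.        ]]), 'R': array([[ 2.31963868e-02, -9.99730922e-01,  1.07480694e-04],
       [-9.96054609e-01, -2.31202979e-02, -8.56776957e-02],
       [ 8.56571267e-02,  1.88035633e-03, -9.96322900e-01]]), 't': array([-0.07325314,  0.5554489 ,  1.20677664])}
```

View pics/scene0.png

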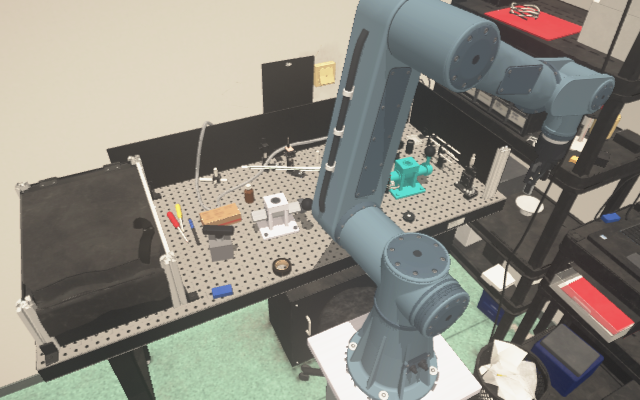

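View pics/top0.png

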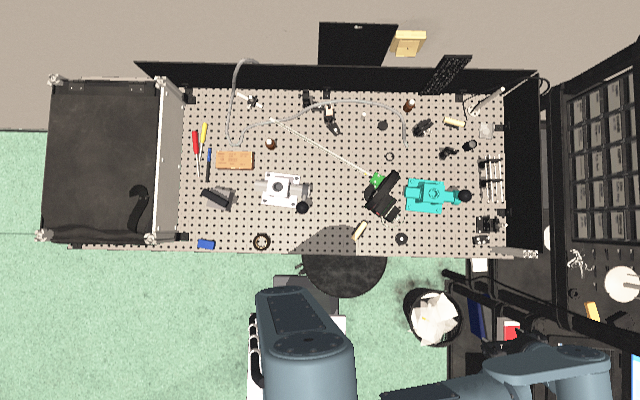

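The scene and top views show the silver stand near top pixel (283,190), with its ball at (303,207). The key in its holder is near (217,198), and the turquoise decoy is at (430,195). Next I'll take an enlarged crop.

```bash
cat > h.py <<'E'
import numpy as np, cv2
from bench import ctrl, viewer
from scipy.spatial.transform import Rotation as R
def ray(n,u,v,z,c=None):
    c=c or viewer.get_calibration(n); K,Rm,t=c["camera_matrix"],c["R"],c["t"]
    o=-Rm.T@t; d=Rm.T@np.linalg.inv(K)@np.array([u,v,1.]); return o+d*(z-o[2])/d[2]
def proj(n,X,c=None):
    c=c or viewer.get_calibration(n); p=c["camera_matrix"]@(c["R"]@np.array(X)+c["t"]); return p[:2]/p[2]
E
python3 - <<'E'
import cv2,numpy as np
from h import *
a=cv2.imread("pics/top0.png")[155:225,190:320]; b=cv2.imread("pics/scene0.png")[185:265,195:325]
f=lambda i:cv2.resize(i,None,fx=6,fy=6,interpolation=cv2.INTER_CUBIC)[:,:780]
f2=lambda i:cv2.resize(i,None,fx=4.8,fy=4.8,interpolation=cv2.INTER_CUBIC)[:,:780]
A=cv2.resize(a,(540,291),interpolation=cv2.INTER_CUBIC);B=cv2.resize(b,(488,300),interpolation=cv2.INTER_CUBIC)
o=np.zeros((595,545,3),np.uint8);o[:291,:540]=A;o[294:594,:488]=B
cv2.imwrite("pics/crop0.png",o)
for p,z in [((281,190),.108),((303,207),.11),((217,198),.14)]: print(p,ray("top",*p,z))
E
```

```text
(281, 190) [0.55340084 0.05628742 0.108     ]
(303, 207) [ 0.50203933 -0.01361516  0.11      ]
(217, 198) [0.52184112 0.24521938 0.14      ]
```

View pics/crop0.png

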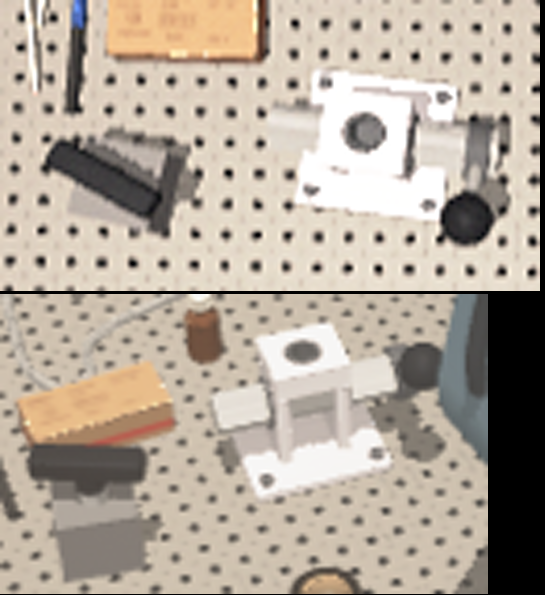

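```bash
python3 -m handwheel '[{"travel":[0,0,-0.27],"dr":[0,0,0]},{"travel":[0,0,-0.27],"dr":[0,0,0]},{"travel":[0,0,-0.27],"dr":[0,0,0]},{"travel":[0,0,-0.27],"dr":[0,0,0]},{"travel":[0,0,-0.27],"dr":[0,0,0]}]'; python3 - <<'E'
from h import *
o=ctrl.get_obs(); c=viewer.get_calibration("wrist"); T=R.from_quat(o["eef_rot"],scalar_first=True).as_matrix()
print(o["eef_pos"],o["wrist_force"]); print("cam pos in tool",T.T@(-c["R"].T@c["t"]-o["eef_pos"])); print("cam rows in tool",c["R"]@T,c["camera_matrix"])
d=np.array([.44,.05,.38])-o["eef_pos"]; print("need",T.T@d/.15)
for p,z in [((277.6,186.5),.108),((302.4,207.5),.11),((215.3,196),.15)]: print(p,ray("top",*p,z))
E
```

```text
time_s: 0.52
eef_pos: [0.167, -0.5444, 0.424]
eef_rot: [-0.016, 0.989, 0.147, 0.001]
wrist_force: [0.4, -0.0, 0.5]
opening: 0.999
[ 0.16703961 -0.54438869  0.42402913] [ 0.36424507 -0.04604599  0.46065544]
cam pos in tool [ 0.07678634  0.00060155 -0.14338495]
cam rows in tool [[ 1.08603614e-03  9.99999006e-01 -8.99720261e-04]
 [-9.54933156e-01  7.70037775e-04 -2.96819935e-01]
 [-2.96818947e-01  1.18152988e-03  9.54933043e-01]] [[317.78129707   0.         320.24159397]
 [  0.         317.78129707 202.22568747]
 [  0.           0.           1.        ]]
need [ 2.89292253 -3.24896953  0.41823793]
(277.6, 186.5) [0.56408907 0.06721586 0.108     ]
(302.4, 207.5) [ 0.5004506  -0.01180199  0.11      ]
(215.3, 196) [0.52708159 0.24780969 0.15      ]
```

```bash
python3 -m handwheel '[{"travel":[0.18,-0.19,0.01],"dr":[0,0,0]},{"travel":[0.18,-0.19,0.01],"dr":[0,0,0]},{"travel":[0.18,-0.19,0.01],"dr":[0,0,0]},{"travel":[0.18,-0.19,0.01],"dr":[0,0,0]},{"travel":[0.18,-0.19,0.01],"dr":[0,0,0]},{"travel":[0.18,-0.19,0.01],"dr":[0,0,0]},{"travel":[0.18,-0.19,0.01],"dr":[0,0,0]},{"travel":[0.18,-0.19,0.01],"dr":[0,0,0]},{"travel":[0.18,-0.19,0.01],"dr":[0,0,0]},{"travel":[0.18,-0.19,0.01],"dr":[0,0,0]},{"travel":[0.18,-0.19,0.01],"dr":[0,0,0]},{"travel":[0.18,-0.19,0.01],"dr":[0,0,0]},{"travel":[0.18,-0.19,0.01],"dr":[0,0,0]},{"travel":[0.18,-0.19,0.01],"dr":[0,0,0]},{"travel":[0.18,-0.19,0.01],"dr":[0,0,0]},{"travel":[0.18,-0.19,0.01],"dr":[0,0,0]},{"travel":[0.18,-0.19,0.01],"dr":[0,0,0]},{"travel":[0.18,-0.19,0.01],"dr":[0,0,0]},{"travel":[0.18,-0.19,0.01],"dr":[0,0,0]}]'; python3 -m handwheel '[{"travel":[0,0,0],"dr":[0,0,0.2]},{"travel":[0,0,0],"dr":[0,0,0.2]},{"travel":[0,0,0],"dr":[0,0,0.2]},{"travel":[0,0,0],"dr":[0,0,0.2]},{"travel":[0,0,0],"dr":[0,0,0]}]'; python3 - <<'E'
from h import *
o=ctrl.get_obs(); c=viewer.get_calibration("wrist"); im=viewer.camera("wrist")
np.savez("w1.npz",**c); cv2.imwrite("pics/w1.png",im[:,:,::-1]); print(o["eef_pos"],R.from_quat(o["eef_rot"],scalar_first=True).as_matrix(),o["q"])
E
```

```text
time_s: 2.1
eef_pos: [0.5097, 0.1446, 0.4124]
eef_rot: [-0.006, 0.99, 0.14, 0.001]
wrist_force: [1.5, -0.5, 0.0]
opening: 0.999
time_s: 2.52
eef_pos: [0.5102, 0.155, 0.4063]
eef_rot: [-0.007, 0.997, -0.071, -0.006]
wrist_force: [-0.5, -0.7, -0.2]
opening: 0.998
[0.51021316 0.15496393 0.40627065] [[ 0.98980408 -0.14208002 -0.01005746]
 [-0.14192557 -0.98976826  0.01469418]
 [-0.0120423  -0.01311695 -0.99984145]] [0.06272353 0.00216199 1.45474935 0.01541274 1.69378466 1.77783688]
```

View pics/w1.png

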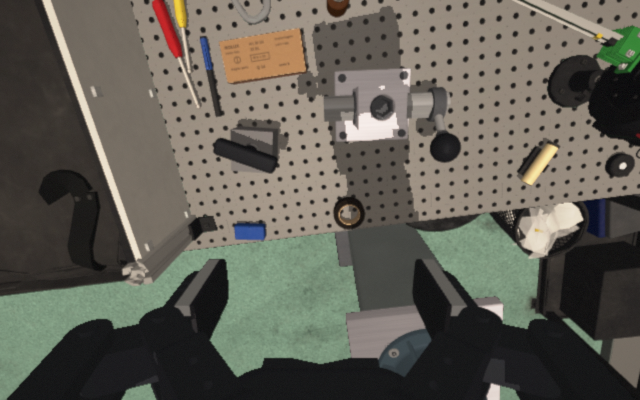

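The wrist view shows the stand with its screw at (381,106), the ball at (445,147), and the key bar running from (216,147) to (275,165). I'll zoom in for the directions.

```bash
python3 - <<'E'
from h import *
im=cv2.imread("pics/w1.png")
o=np.vstack([cv2.resize(im[60:170,310:470],None,fx=5,fy=5,interpolation=cv2.INTER_CUBIC)[:, :800]])
cv2.imwrite("pics/w1c.png",o)
c=dict(np.load("w1.npz"))
g=cv2.cvtColor(im,cv2.COLOR_BGR2GRAY)
def blob(roi,th,name):
    x,y,w,h=roi; m=(g[y:y+h,x:x+w]<th).astype(np.uint8)
    m=cv2.morphologyEx(m,cv2.MORPH_OPEN,np.ones((5,5)))
    k=max(cv2.findContours(m,0,2)[0],key=cv2.contourArea); (cx,cy),(a,b),an=cv2.minAreaRect(k)
    box=cv2.boxPoints(((cx,cy),(a,b),an))+[x,y]; print(name,cx+x,cy+y,a,b,an,cv2.contourArea(k)); return cx+x,cy+y,box
bx,by,_=blob((425,125,45,45),45,"ball")
kx,ky,box=blob((205,125,80,60),45,"bar"); 
P=np.array([ray("",*p,.095+.01,c) for p in box]);print(P)
for z in(.09,.1,.11,.12): print(z,ray("",bx,by,z,c),ray("top",302.4,207.5,z))
print("screw",ray("",381,106,.1075,c))
for p in [(342,76),(401,75),(343,136),(402,134)]: print(ray("",*p,.012,c))
E
```

```text
ball 445.0 146.5 27.0 28.0 90.0 617.5
bar 245.01957321166992 153.53736877441406 63.592227935791016 19.149253845214844 17.35402488708496 796.0
[[0.53886291 0.30812465 0.105     ]
 [0.56237577 0.29409462 0.105     ]
 [0.52493189 0.21580409 0.105     ]
 [0.500349   0.22862768 0.105     ]]
0.09 [ 0.50004716 -0.02000004  0.09      ] [ 0.50130789 -0.01090969  0.09      ]
0.1 [ 0.50196023 -0.01647491  0.1       ] [ 0.50087925 -0.01135584  0.1       ]
0.11 [ 0.50387331 -0.01294977  0.11      ] [ 0.5004506  -0.01180199  0.11      ]
0.12 [ 0.50578638 -0.00942464  0.12      ] [ 0.50002195 -0.01224814  0.12      ]
screw [0.56893292 0.06864162 0.1075    ]
[0.61851816 0.109646   0.012     ]
[0.60686858 0.01801874 0.012     ]
[0.52607702 0.11915506 0.012     ]
[0.51569409 0.02217372 0.012     ]
```

View pics/w1c.png

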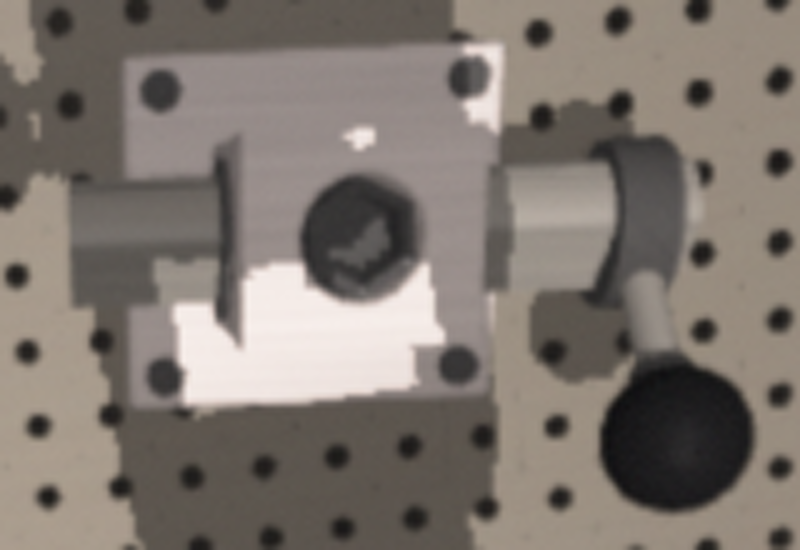

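The crop shows the base holes at image (342,78), (403.8,75.4), (342.8,135.6) and (401.8,133). The screw is at (382.2,107.4), and the shaft runs almost along the image x axis.

```bash
python3 - <<'E'
from h import *
c=dict(np.load("w1.npz"))
H=[ray("",*p,.012,c) for p in [(342,78),(403.8,75.4),(342.8,135.6),(401.8,133)]]
print(np.mean(H,0)); 
for a,b in[(0,1),(2,3)]: d=H[a]-H[b]; print("y-dir yaw",np.arctan2(-d[0],d[1]),np.hypot(*d[:2]))
for a,b in[(0,2),(1,3)]: d=H[a]-H[b]; print("x-dir yaw",np.arctan2(d[1],d[0]),np.hypot(*d[:2]))
s=ray("",382.2,107.4,.1075,c); print("screw",s)
for yaw in(-.1,-.13,-.16):
  ex=np.array([np.cos(yaw),np.sin(yaw)]);ey=np.array([-ex[1],ex[0]])
  for th in(.8,.9,1.,1.1,1.2):
    B=np.r_[s[:2]-.085*ey-.076*np.sin(th)*ex,.06+.076*np.cos(th)]
    print(yaw,th,B,proj("",B,c),proj("top",B))
E
```

```text
[0.56635229 0.06638161 0.012     ]
y-dir yaw -0.10289878332286512 0.09678603407488998
y-dir yaw -0.09666497313663483 0.09746265938534221
x-dir yaw -0.10550842930468433 0.08932924324845523
x-dir yaw -0.09792128501859212 0.08872247835659892
screw [0.56693283 0.06721501 0.1075    ]
-0.1 0.8 [ 0.50420029 -0.01191752  0.11294971] [445.00946294 146.67326935] [302.42864264 206.2437789 ]
-0.1 0.9 [ 0.49921156 -0.01141697  0.10724236] [443.22866603 149.73795506] [302.30369307 207.93584406]
-0.1 1.0 [ 0.49481469 -0.01097582  0.10106298] [441.41782969 152.22933492] [302.21075079 209.42858278]
-0.1 1.1 [ 0.4910536  -0.01059845  0.09447331] [439.5988005  154.14670581] [302.15037679 210.70827375]
-0.1 1.2 [ 0.4879659  -0.01028864  0.08753919] [437.79156313 155.49710636] [302.12271302 211.76423536]
-0.13 0.8 [ 0.5018549  -0.01000022  0.11294971] [443.62113356 148.58709733] [301.78673106 206.98931969]
-0.13 0.9 [ 0.49688342 -0.00935026  0.10724236] [441.75605906 151.61837082] [301.61666182 208.67155593]
-0.13 1.0 [ 0.49250176 -0.00877741  0.10106298] [439.87737939 154.07698721] [301.48502359 210.15497753]
-0.13 1.1 [ 0.48875369 -0.0082874   0.09447331] [438.00691093 155.96255407] [301.39271393 211.42596162]
-0.13 1.2 [ 0.48567667 -0.00788512  0.08753919] [436.16439406 157.28237287] [301.34011789 212.47391461]
-0.16 0.8 [ 0.49956807 -0.00801343  0.11294971] [442.18542296 150.45817592] [301.12258785 207.71561004]
-0.16 0.9 [ 0.49461833 -0.00721464  0.10724236] [440.23743532 153.45365361] [300.90771703 209.38665297]
-0.16 1.0 [ 0.49025582 -0.00651062  0.10106298] [438.29214892 155.87760324] [300.73768296 210.85958594]
-0.16 1.1 [ 0.48652414 -0.0059084   0.09447331] [436.37134608 157.72993501] [300.61371653 212.12089511]
-0.16 1.2 [ 0.48346056 -0.00541401  0.08753919] [434.49452179 159.01820081] [300.53644298 213.16008263]
```

```bash
cat >> h.py <<'E'
def need(pos,yaw,show=True):
    """shift (fractions, in tool axes) and rotvec fraction to tool-down pose with tool-x yaw"""
    o=ctrl.get_obs(); T=R.from_quat(o["eef_rot"],scalar_first=True)
    G=R.from_euler("z",yaw)*R.from_euler("x",np.pi)
    dr=(T.inv()*G).as_rotvec()/np.radians(30); d=T.inv().apply(np.array(pos)-o["eef_pos"])/.15
    print("t",round(o["time_s"],2),"pos",o["eef_pos"].round(4),"shift",d.round(3),"after turn",G.inv().apply(np.array(pos)-o["eef_pos"]).round(4)/.15,"turn",dr.round(3),"F",o["wrist_force"].round(1),"M",o["torque"].round(2),"op",round(o["opening"],3),"q6",o["q"][5].round(2))
E
python3 -c "
from h import *
need([.504,-.012,.2],-.1)"
```

```text
t 2.57 pos [0.5102 0.1549 0.4062] shift [0.128 1.126 1.359] after turn [0.07       1.11133333 1.37466667] turn [-0.026  0.023 -0.072] F [-0.1  0.5 -0.3] M [-0.08  0.04  0.02] op 0.996 q6 1.77
```

```bash
python3 -m handwheel '[{"travel":[0,0,0],"dr":[-0.03,0.02,-0.07]},{"travel":[0.01,0.14,0.17],"dr":[0,0,0]},{"travel":[0.01,0.14,0.17],"dr":[0,0,0]},{"travel":[0.01,0.14,0.17],"dr":[0,0,0]},{"travel":[0.01,0.14,0.17],"dr":[0,0,0]},{"travel":[0.01,0.14,0.17],"dr":[0,0,0]},{"travel":[0.01,0.14,0.17],"dr":[0,0,0]},{"travel":[0.01,0.14,0.17],"dr":[0,0,0]},{"travel":[0,0.14,0.17],"dr":[0,0,0]},{"travel":[0,0,0],"dr":[0,0,0]}]'; python3 -c "
from h import *
need([.504,-.012,.09],-.1)"
```

```text
time_s: 3.4
eef_pos: [0.5073, -0.0203, 0.1967]
eef_rot: [0.0, 1.0, -0.028, 0.003]
wrist_force: [-0.5, -0.4, -0.7]
opening: 1.003
t 3.4 pos [ 0.5073 -0.0203  0.1967] shift [-0.03  -0.054  0.711] after turn [-0.02733333 -0.05266667  0.71133333] turn [ 0.001 -0.013  0.082] F [-0.5 -0.4 -0.7] M [-0.01  0.08  0.07] op 1.003 q6 1.35
```

```bash
python3 -m handwheel '[{"travel":[-0.03,-0.05,0],"dr":[0,-0.01,0.08]},{"travel":[0,0,0.18],"dr":[0,0,0]},{"travel":[0,0,0.18],"dr":[0,0,0]},{"travel":[0,0,0.18],"dr":[0,0,0]},{"travel":[0,0,0.1],"dr":[0,0,0]},{"travel":[0,0,0.0],"dr":[0,0,0]}]'; python3 - <<'E'
from h import *
need([.504,-.012,.09],-.1)
c=viewer.get_calibration("wrist"); im=viewer.camera("wrist"); cv2.imwrite("pics/w2.png",im[:,:,::-1]); print(proj("",[.504,-.012,.113],c))
E
```

```text
time_s: 3.9
eef_pos: [0.5052, -0.0138, 0.1008]
eef_rot: [0.0, 0.999, -0.044, 0.003]
wrist_force: [-0.9, 0.6, -0.9]
opening: 1.0
t 3.9 pos [ 0.5052 -0.0138  0.1008] shift [-0.01  -0.011  0.072] after turn [-0.00933333 -0.01133333  0.072     ] turn [ 0.    -0.012  0.022] F [-0.9  0.6 -0.9] M [-0.02  0.05  0.01] op 1.0 q6 1.4
[315.5588588  279.00484847]
```

View pics/w2.png

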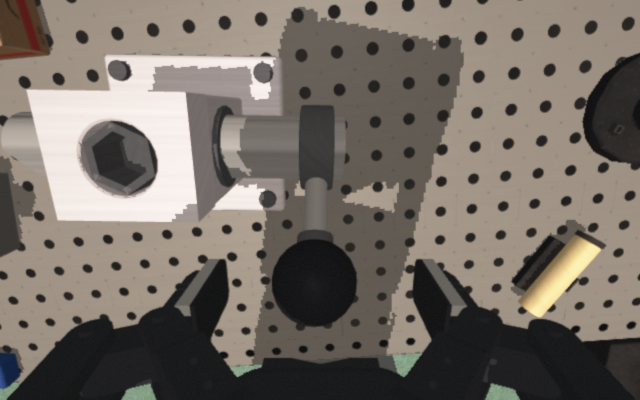

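The ball is centred between the pads at (315,282), against a predicted (315.6,279). The screw face is at (118,158). Now I'll lower and close.

```bash
python3 -m handwheel '[{"travel":[-0.01,-0.01,0.07],"dr":[0,-0.01,0.02]},{"travel":[0,0,0],"dr":[0,0,0]}]'; python3 -m handwheel '[{"travel":[0,0,0],"dr":[0,0,0]},{"travel":[0,0,0],"dr":[0,0,0]},{"travel":[0,0,0],"dr":[0,0,0]},{"travel":[0,0,0],"dr":[0,0,0]},{"travel":[0,0,0],"dr":[0,0,0]},{"travel":[0,0,0],"dr":[0,0,0]},{"travel":[0,0,0],"dr":[0,0,0]},{"travel":[0,0,0],"dr":[0,0,0]}]' -1; python3 - <<'E'
from h import *
need([.504,-.012,.09],-.1)
im=cv2.imread("pics/w2.png")[100:215,50:190]; cv2.imwrite("pics/w2c.png",cv2.resize(im,None,fx=5,fy=5,interpolation=cv2.INTER_CUBIC))
E
```

```text
time_s: 4.12
eef_pos: [0.5062, -0.0123, 0.0935]
eef_rot: [0.001, 0.999, -0.049, 0.003]
wrist_force: [-1.1, 0.2, -0.0]
opening: 1.003
time_s: 4.78
eef_pos: [0.509, -0.0113, 0.0978]
eef_rot: [0.0, 0.999, -0.048, 0.006]
wrist_force: [0.6, -0.1, -0.2]
opening: 0.44
t 4.78 pos [ 0.509  -0.0113  0.0978] shift [-0.034  0.008  0.052] after turn [-0.03266667  0.008       0.052     ] turn [-0.001 -0.023  0.009] F [ 0.6 -0.1 -0.2] M [ 0.18 -0.02  0.1 ] op 0.44 q6 1.41
```

View pics/w2c.png

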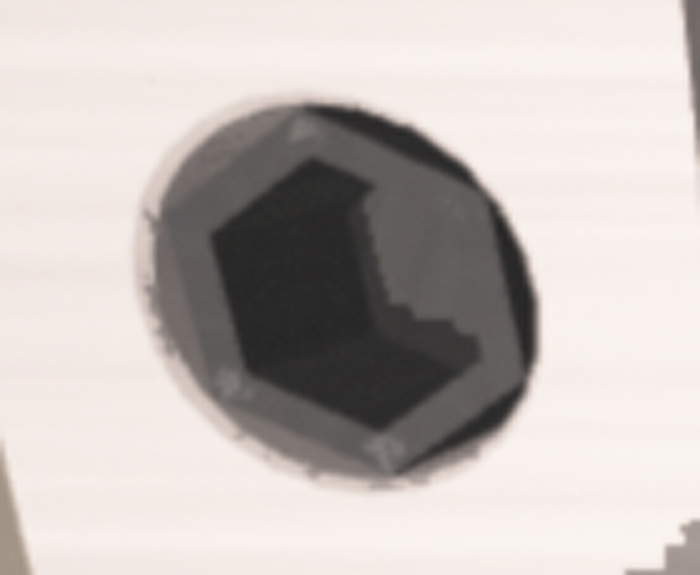

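The crop shows the hexagon socket clearly, with corners at crop (305,105), (488,190), (525,380), (388,472), (212,390) and (160,205). The ball is gripped, so I'll swing it along the arc.

```bash
python3 -m handwheel '[{"travel":[0.038,0,-0.035],"dr":[0,0,0]},{"travel":[0.039,0,-0.030],"dr":[0,0,0]},{"travel":[0.043,0,-0.026],"dr":[0,0,0]},{"travel":[0.046,0,-0.023],"dr":[0,0,0]},{"travel":[0.048,0,-0.017],"dr":[0,0,0]},{"travel":[0.049,0,-0.013],"dr":[0,0,0]},{"travel":[0.050,0,-0.007],"dr":[0,0,0]},{"travel":[0,0,0],"dr":[0,0,0]},{"travel":[0,0,0],"dr":[0,0,0]}]'; python3 - <<'E'
from h import *
need([.5585,-.0176,.115],-.1)
c=viewer.get_calibration("wrist"); im=viewer.camera("wrist"); cv2.imwrite("pics/w3.png",im[:,:,::-1]); np.savez("w3.npz",**c)
# screw face ellipse and hex corners from w2 (approach pose close to w3): here screw/flat geometry predicted
s=[.567,.067,.1075]; print("screw pred",proj("",s,c))
for th in(-.1,0,.1,.2):
  ex=np.array([np.cos(-.1),np.sin(-.1)]);ey=np.array([-ex[1],ex[0]])
  B=np.r_[np.array(s[:2])-.085*ey-.076*np.sin(th)*ex,.06+.076*np.cos(th)]; print(th,B,proj("",B,c))
E
```

```text
time_s: 5.53
eef_pos: [0.5638, -0.0176, 0.1226]
eef_rot: [0.0, 0.999, -0.049, 0.009]
wrist_force: [0.1, -0.5, -0.0]
opening: 0.002
t 5.53 pos [ 0.5638 -0.0176  0.1226] shift [-0.036  0.003  0.05 ] after turn [-0.03533333  0.00333333  0.05066667] turn [ 0.    -0.036  0.004] F [ 0.1 -0.5 -0. ] M [-0.02  0.09  0.04] op 0.002 q6 1.42
screw pred [166.42102474 259.42886612]
-0.1 [ 0.56606359 -0.01833282  0.13562032] [320.3198765  272.46909635]
0 [ 0.55851416 -0.01757535  0.136     ] [320.26629157 287.47673137]
0.1 [ 0.55096473 -0.01681788  0.13562032] [320.21319448 301.20629896]
0.2 [ 0.54349072 -0.01606798  0.13448506] [320.16181857 313.39428964]
```

View pics/w3.png

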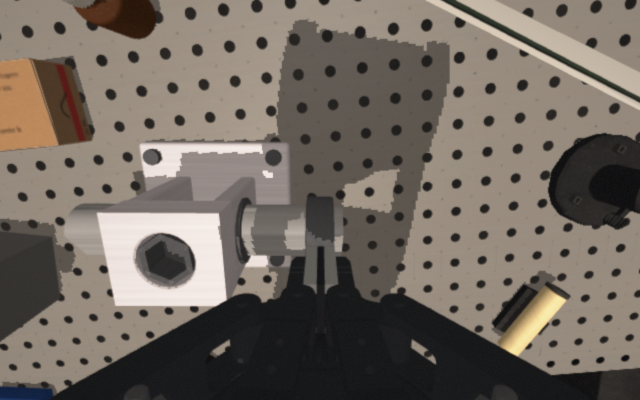

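The gripper slipped off the ball: the opening reads 0 and the pads are shut above it. I'll back off upward, reopen and find the ball numerically.

```bash
python3 -m handwheel '[{"travel":[0,0,-0.2],"dr":[0,-0.04,0]},{"travel":[-0.1,0,-0.22],"dr":[0,0,0]},{"travel":[-0.2,0,-0.15],"dr":[0,0,0]},{"travel":[-0.2,0,-0.1],"dr":[0,0,0]},{"travel":[0,0,0],"dr":[0,0,0]},{"travel":[0,0,0],"dr":[0,0,0]}]' 1; python3 - <<'E'
from h import *
need([.504,-.012,.09],-.1)
c=viewer.get_calibration("wrist"); im=viewer.camera("wrist"); cv2.imwrite("pics/w4.png",im[:,:,::-1]); np.savez("w4.npz",**c)
s=np.array([.567,.067,.1075]); ex=np.array([np.cos(-.1),np.sin(-.1)]);ey=np.array([-ex[1],ex[0]])
f=lambda th:np.r_[s[:2]-.085*ey-.076*np.sin(th)*ex,.06+.076*np.cos(th)]
P=np.array([proj("",f(th),c) for th in np.arange(-.3,1.3,.1)])
g=cv2.cvtColor(im,cv2.COLOR_RGB2GRAY); m=(g<45).astype(np.uint8)
m=cv2.morphologyEx(m,cv2.MORPH_OPEN,np.ones((9,9)))
n,l,st,ce=cv2.connectedComponentsWithStats(m)
for i in range(1,n): print(st[i],ce[i].round(1))
for t,p in zip(np.arange(-.3,1.3,.1),P): print(round(t,1),p.round(1))
E
```

```text
time_s: 6.08
eef_pos: [0.4835, -0.0096, 0.227]
eef_rot: [-0.0, 0.999, -0.049, -0.004]
wrist_force: [0.8, -0.2, -0.1]
opening: 0.846
t 6.08 pos [ 0.4835 -0.0096  0.227 ] shift [0.144 0.002 0.912] after turn [0.138      0.002      0.91333333] turn [0.    0.014 0.004] F [ 0.8 -0.2 -0.1] M [-0.03 -0.04  0.03] op 0.846 q6 1.4
[  502    43   138   139 11730] [584.8 105.1]
[ 0 67  5  9 45] [ 2. 71.]
[ 295  140   49   50 1946] [319. 165.]
[   0  156   64   46 2159] [ 29.2 179. ]
[582 200   9  12 108] [586.  205.5]
[207 233  34  20 422] [224.6 241. ]
[   26   244   614   156 43746] [365.  349.5]
[566 249  15  16 219] [573.3 256.2]
[  0 255  11  24 223] [  4.4 266.9]
-0.3 [320.6  70.8]
-0.2 [320.5  82. ]
-0.1 [320.5  93.4]
0.0 [320.5 104.8]
0.1 [320.4 116. ]
0.2 [320.4 126.7]
0.3 [320.4 136.7]
0.4 [320.3 146. ]
0.5 [320.3 154.4]
0.6 [320.2 161.9]
0.7 [320.2 168.3]
0.8 [320.2 173.6]
0.9 [320.2 178. ]
1.0 [320.1 181.3]
1.1 [320.1 183.6]
1.2 [320.1 185.1]
```

```bash
python3 -m handwheel '[{"travel":[0.1,0,0.2],"dr":[0,0.014,0]},{"travel":[0.09,0,0.2],"dr":[0,0,0]},{"travel":[0,0,0.2],"dr":[0,0,0]},{"travel":[0,0,0.2],"dr":[0,0,0]},{"travel":[0,0,0],"dr":[0,0,0]}]'; python3 -c "
from h import *
need([.5128,-.013,.092],-.1)"
```

```text
time_s: 6.55
eef_pos: [0.517, -0.0133, 0.1025]
eef_rot: [0.001, 0.999, -0.049, 0.003]
wrist_force: [-1.2, 0.8, -0.4]
opening: 0.995
t 6.55 pos [ 0.517  -0.0133  0.1025] shift [-0.029  0.001  0.07 ] after turn [-0.028       0.00133333  0.07      ] turn [ 0.002 -0.011  0.004] F [-1.2  0.8 -0.4] M [ 0.06  0.09 -0.05] op 0.995 q6 1.41
```

```bash
python3 -m handwheel '[{"travel":[-0.03,0,0.08],"dr":[0,-0.01,0]},{"travel":[0,0,0],"dr":[0,0,0]}]';python3 -m handwheel '[{"travel":[0,0,0],"dr":[0,0,0]},{"travel":[0,0,0],"dr":[0,0,0]},{"travel":[0,0,0],"dr":[0,0,0]},{"travel":[0,0,0],"dr":[0,0,0]},{"travel":[0,0,0],"dr":[0,0,0]},{"travel":[0,0,0],"dr":[0,0,0]}]' -1;python3 -c "
from h import *
need([.5128,-.013,.092],-.1)"; python3 -m handwheel '[{"travel":[0,0,0],"dr":[0,0,0]},{"travel":[0,0,0],"dr":[0,0,0]}]'
```

```text
time_s: 6.72
eef_pos: [0.5114, -0.0126, 0.0878]
eef_rot: [-0.0, 0.999, -0.049, -0.003]
wrist_force: [-1.4, 0.6, -0.5]
opening: 0.998
time_s: 7.22
eef_pos: [0.515, -0.0119, 0.0926]
eef_rot: [-0.001, 0.999, -0.049, 0.001]
wrist_force: [3.4, -1.4, -9.6]
opening: 0.441
t 7.22 pos [ 0.515  -0.0119  0.0926] shift [-0.014  0.009  0.004] after turn [-0.014       0.00933333  0.004     ] turn [-0.003 -0.005  0.004] F [ 3.4 -1.4 -9.6] M [-0.16 -0.47  0.03] op 0.441 q6 1.41
time_s: 7.38
eef_pos: [0.5151, -0.0119, 0.0926]
eef_rot: [-0.0, 0.999, -0.049, 0.002]
wrist_force: [2.4, 0.3, -6.1]
opening: 0.443
```

```bash
python3 -m handwheel '[{"travel":[0.038,0,-0.026],"dr":[0,0,0]},{"travel":[0.041,0,-0.022],"dr":[0,0,0]},{"travel":[0.043,0,-0.019],"dr":[0,0,0]},{"travel":[0.045,0,-0.015],"dr":[0,0,0]}]';python3 -c "
from h import *
need([.5585,-.0176,.108],-.1)"
```

```text
time_s: 7.72
eef_pos: [0.5354, -0.014, 0.1033]
eef_rot: [-0.001, 0.999, -0.049, -0.005]
wrist_force: [-3.9, -0.6, -3.5]
opening: 0.437
t 7.72 pos [ 0.5354 -0.014   0.1033] shift [ 0.155  0.009 -0.033] after turn [ 0.156       0.00866667 -0.03133333] turn [-0.002  0.021  0.005] F [-3.9 -0.6 -3.5] M [-0.05  0.88  0.1 ] op 0.437 q6 1.42
```

```bash
python3 -m handwheel '[{"travel":[0.046,0,-0.013],"dr":[0,0,0]},{"travel":[0.046,0,-0.009],"dr":[0,0,0]},{"travel":[0.046,0,-0.006],"dr":[0,0,0]},{"travel":[0.035,0,-0.003],"dr":[0,0.01,0]},{"travel":[0,0,0],"dr":[0,0,0]},{"travel":[0,0,0],"dr":[0,0,0]}]';python3 -c "
from h import *
need([.5585,-.0176,.108],-.1)
c=viewer.get_calibration('wrist'); im=viewer.camera('wrist'); cv2.imwrite('pics/w5.png',im[:,:,::-1]); np.savez('w5.npz',**c)"
```

```text
time_s: 8.22
eef_pos: [0.5636, -0.0169, 0.1076]
eef_rot: [-0.001, 0.999, -0.048, -0.005]
wrist_force: [-4.1, -0.4, -2.5]
opening: 0.441
t 8.22 pos [ 0.5636 -0.0169  0.1076] shift [-0.034  0.008 -0.002] after turn [-0.03333333  0.008      -0.00266667] turn [-0.002  0.02   0.008] F [-4.1 -0.4 -2.5] M [0.   0.94 0.29] op 0.441 q6 1.43
```

```bash
python3 -m handwheel '[{"travel":[0,0,0],"dr":[0,0.01,0]},{"travel":[0,0,0],"dr":[0,0,0]},{"travel":[0,0,0],"dr":[0,0,0]},{"travel":[0,0,0],"dr":[0,0,0]},{"travel":[0,0,0],"dr":[0,0,0]},{"travel":[0,0,-0.2],"dr":[0,0,0]},{"travel":[0,0,-0.2],"dr":[0,0,0]},{"travel":[0,0,-0.2],"dr":[0,0,0]},{"travel":[-0.25,0,-0.1],"dr":[0,0,0]},{"travel":[-0.25,0,0],"dr":[0,0,0]},{"travel":[-0.1,0,0],"dr":[0,0,0]},{"travel":[0,0,0],"dr":[0,0,0]},{"travel":[0,0,0],"dr":[0,0,0]}]' 1; cat >ball.py <<'E'
from h import *
import sys
need([.504,-.012,.09],-.1)
c=viewer.get_calibration("wrist"); im=viewer.camera("wrist"); cv2.imwrite(sys.argv[1],im[:,:,::-1]); np.savez("wb.npz",**c)
s=np.array([.567,.067,.1075]); ex=np.array([np.cos(-.1),np.sin(-.1)]);ey=np.array([-ex[1],ex[0]])
f=lambda th:np.r_[s[:2]-.085*ey-.076*np.sin(th)*ex,.06+.076*np.cos(th)]
g=cv2.cvtColor(im,cv2.COLOR_RGB2GRAY); m=(g<45).astype(np.uint8)
m=cv2.morphologyEx(m,cv2.MORPH_OPEN,np.ones((9,9)))
n,l,st,ce=cv2.connectedComponentsWithStats(m)
for i in range(1,n):
    if 260<ce[i][0]<380: print(st[i],ce[i].round(1))
for t in np.arange(-.3,1.,.1): print(round(t,1),proj("",f(t),c).round(1))
E
python3 ball.py pics/w6.png
```

```text
time_s: 9.35
eef_pos: [0.4799, -0.0098, 0.2242]
eef_rot: [0.001, 0.999, -0.05, 0.011]
wrist_force: [0.4, 0.1, 0.5]
opening: 1.002
t 9.35 pos [ 0.4799 -0.0098  0.2242] shift [ 0.141 -0.002  0.898] after turn [ 0.16133333 -0.002       0.89466667] turn [ 0.002 -0.043  0.001] F [0.4 0.1 0.5] M [-0.04 -0.03  0.01] op 1.002 q6 1.4
[ 291   73   56   59 2625] [318.5 101.9]
[   11   263   629   137 43572] [360.  353.4]
-0.3 [319.4  69.8]
-0.2 [319.4  80.9]
-0.1 [319.4  92.3]
0.0 [319.4 103.7]
0.1 [319.4 114.9]
0.2 [319.4 125.7]
0.3 [319.4 135.9]
0.4 [319.4 145.4]
0.5 [319.4 154.1]
0.6 [319.4 161.8]
0.7 [319.4 168.4]
0.8 [319.4 174.1]
0.9 [319.4 178.7]
```

```bash
python3 -m handwheel '[{"travel":[0,0,-0.1],"dr":[0,-0.04,0]},{"travel":[0.15,-0.19,0.0],"dr":[0,0,0]},{"travel":[0.15,-0.19,0],"dr":[0,0,0]},{"travel":[0.15,-0.18,0],"dr":[0,0,0]},{"travel":[0,0,0],"dr":[0,0,0]},{"travel":[0,0,0],"dr":[0,0,0]}]';python3 - <<'E'
from h import *
need([.56,.067,.2],-.1)
c=viewer.get_calibration("wrist"); im=viewer.camera("wrist"); cv2.imwrite("pics/w7.png",im[:,:,::-1]); np.savez("w7.npz",**c)
p=proj("",[.567,.067,.1075],c); print(p); u,v=p.astype(int)
o=cv2.resize(im[max(v-35,0):v+35,u-35:u+35],(560,560),interpolation=cv2.INTER_CUBIC); print("origin",u-35,max(v-35,0))
cv2.imwrite("pics/w7c.png",o[:,:,::-1])
E
```

```text
time_s: 9.9
eef_pos: [0.5651, 0.0686, 0.2379]
eef_rot: [0.001, 0.999, -0.052, 0.001]
wrist_force: [-0.1, 0.6, -0.4]
opening: 1.003
t 9.9 pos [0.5651 0.0686 0.2379] shift [-0.033  0.014  0.252] after turn [-0.03266667  0.014       0.25266667] turn [ 0.002 -0.005 -0.008] F [-0.1  0.6 -0.4] M [ 0.01 -0.03  0.04] op 1.003 q6 1.59
[321.09022873 191.79325059]
origin 286 156
```

View pics/w7c.png

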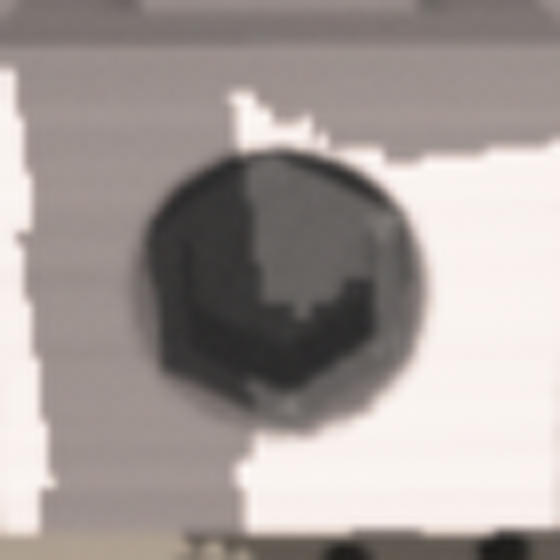

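```bash
python3 - <<'E'
from h import *
K=np.load("w7.npz")["camera_matrix"]
T=R.from_quat([0,.999,-.044,.003],scalar_first=True).as_matrix(); tc=np.array([.5052,-.0138,.1008])
CR=np.array([[.001086,.999999,-.0009],[-.954933,.00077,-.29682],[-.296819,.00118,.954933]]); cp=np.array([.076786,.0006,-.143385])
Rm=CR@T.T; c=dict(camera_matrix=K,R=Rm,t=-Rm@(tc+T@cp))
def hexa(pts,z,c):
    P=np.array([ray("",*p,z,c)[:2] for p in pts]); m=P.mean(0); d=P-m
    a=np.unwrap(6*np.arctan2(d[:,1],d[:,0])); a=np.angle(np.exp(1j*6*np.arctan2(d[:,1],d[:,0])).mean())/6
    print("centre",m.round(4),"radii mm",(1e3*np.hypot(*d.T)).round(1),"indiv",np.degrees(np.arctan2(d[:,1],d[:,0])).round(0),"corner mod60",np.degrees(a)%60,"flat-normal",(np.degrees(a)+30)%60)
q=lambda L:[(50+x/5,100+y/5) for x,y in L]
hexa(q([(305,105),(488,190),(525,380),(388,472),(212,390),(160,205)]),.1065,c)
hexa([(286+x/8,156+y/8) for x,y in [(285,150),(403,215),(410,345),(285,425),(163,368),(152,240)]],.1065,dict(np.load("w7.npz")))
# key bar from w1 and now
c7=dict(np.load("w7.npz")); im=cv2.imread("pics/w7.png"); g=cv2.cvtColor(im,cv2.COLOR_BGR2GRAY)
m=(g<45).astype(np.uint8);m=cv2.morphologyEx(m,cv2.MORPH_OPEN,np.ones((7,7)))
n,l,st,ce=cv2.connectedComponentsWithStats(m)
for i in range(1,n):print(st[i],ce[i].round(1))
print(proj("",[.53,.26,.1],c7))
E
```

```text
centre [0.5663 0.068 ] radii mm [16.  16.3 16.3 16.2 16.1 16.5] indiv [  -3.  -62. -123.  178.  117.   58.] corner mod60 57.41794495410288 flat-normal 27.41794495410288
centre [0.5661 0.0668] radii mm [16.2 16.  15.6 15.8 16.2 15.8] indiv [  -7.  -62. -119.  175.  118.   62.] corner mod60 57.638932830768134 flat-normal 27.638932830768137
[ 557  116   83  116 4412] [605.5 159.5]
[ 401  177   51   47 1941] [426.3 200. ]
[  75  221  100   52 2934] [124.9 245.4]
[627 243  13  21 206] [633.3 253.3]
[    9   261   631   139 41448] [344.1 355.9]
[275 282  37  21 459] [293.7 290.5]
[172 292   7   7  49] [175. 295.]
[126.42456615 246.42111803]
```

```bash
python3 -m handwheel '[{"travel":[-0.07,-0.25,0],"dr":[0,0,0]},{"travel":[-0.07,-0.25,0],"dr":[0,0,0]},{"travel":[-0.07,-0.25,0],"dr":[0,0,0]},{"travel":[-0.07,-0.25,0],"dr":[0,0,0]},{"travel":[-0.07,-0.25,0],"dr":[0,0,0]},{"travel":[0,0,0],"dr":[0,0,-0.23]},{"travel":[0,0,0],"dr":[0,0,-0.23]},{"travel":[0,0,0],"dr":[0,0,-0.23]},{"travel":[0,0,0],"dr":[0,0,-0.23]},{"travel":[0,0,0],"dr":[0,0,-0.23]},{"travel":[0,0,0],"dr":[0,0,-0.23]},{"travel":[0,0,0],"dr":[0,0,-0.23]},{"travel":[0,0,0],"dr":[0,0,-0.23]},{"travel":[0,0,0],"dr":[0,0,-0.23]},{"travel":[0,0,0],"dr":[0,0,-0.23]},{"travel":[0,0,0],"dr":[0,0,0]},{"travel":[0,0,0],"dr":[0,0,0]}]';cat > key.py <<'E'
from h import *
import sys
c=viewer.get_calibration("wrist"); im=viewer.camera("wrist"); cv2.imwrite(sys.argv[1],im[:,:,::-1]); np.savez("wk.npz",**c)
g=cv2.cvtColor(im,cv2.COLOR_RGB2GRAY); m=(g<48).astype(np.uint8);m=cv2.morphologyEx(m,cv2.MORPH_OPEN,np.ones((7,7)))
n,l,st,ce=cv2.connectedComponentsWithStats(m); p=proj("",[.5316,.262,.1],c); print("pred",p)
i=min(range(1,n),key=lambda i:np.hypot(*(ce[i]-p))); print(st[i],ce[i].round(1))
k=max(cv2.findContours((l==i).astype(np.uint8),0,2)[0],key=cv2.contourArea); b=cv2.boxPoints(cv2.minAreaRect(k))
P=np.array([ray("",*q,.106,c) for q in b]); e=[P[1]-P[0],P[2]-P[1]]; e.sort(key=np.linalg.norm); d=e[1]*np.sign(e[1][1])
print("centre@.106",P.mean(0).round(4),"centroid@.1",ray("",*ce[i],.1,c).round(4),"size",[np.linalg.norm(x).round(4) for x in e],"key yaw",np.degrees(np.arctan2(-d[0],d[1])))
E
python3 key.py pics/w8.png; python3 - <<'E'
from h import *
need([.5316,.262,.1],np.radians(64.1))
E
```

```text
time_s: 11.37
eef_pos: [0.5329, 0.2557, 0.2317]
eef_rot: [0.001, 0.846, 0.533, -0.003]
wrist_force: [0.1, 0.1, -0.5]
opening: 0.997
pred [314.53905241 185.58570331]
[ 297  134   29   98 2146] [311.6 187.5]
centre@.106 [0.5294 0.2655 0.106 ] centroid@.1 [0.5285 0.2615 0.1   ] size [np.float64(0.0217), np.float64(0.0878)] key yaw -29.228857478053676
t 11.42 pos [0.5329 0.2557 0.2317] shift [ 0.039 -0.025  0.878] after turn [ 0.034      -0.02666667  0.878     ] turn [-0.003  0.011  0.009] F [-0.2 -0.7  0.3] M [-0.02  0.01 -0.01] op 1.001 q6 0.7
```

```bash
python3 - <<'E'
from h import *
im=cv2.imread("pics/w8.png"); cv2.imwrite("pics/w8c.png",cv2.resize(im[110:270,235:395],(640,600) if 0 else (600,600),interpolation=cv2.INTER_CUBIC))
E
```

```text
(no output)
```

View pics/w8c.png

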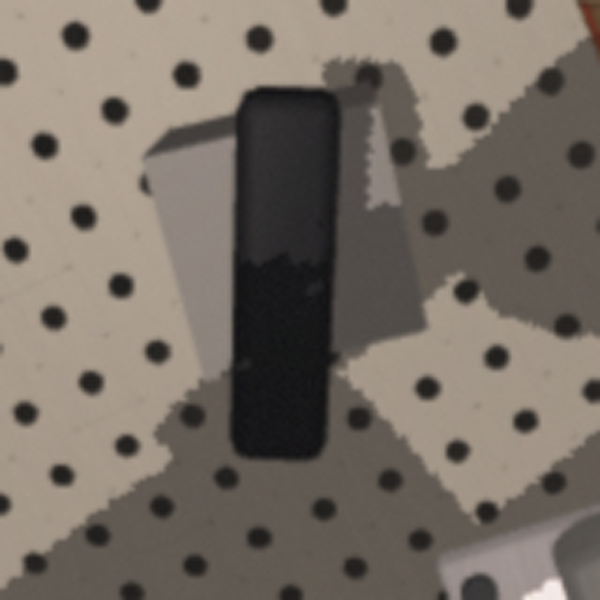

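The crop shows the key bar with corners at crop (240,90), (338,90), (325,457) and (234,457). It is nearly vertical in the image, so the jaws already lie almost across it.

```bash
python3 - <<'E'
from h import *
c=dict(np.load("wk.npz")); s=160/600
P=np.array([ray("",235+x*s,110+y*s,.106,c) for x,y in [(240,90),(338,90),(325,457),(234,457)]])
t=(P[0]+P[1])/2;b=(P[2]+P[3])/2;d=t-b; print(t,b,(t+b)/2,np.hypot(*d[:2]),np.linalg.norm(P[0]-P[1]),np.linalg.norm(P[2]-P[3])); y=np.degrees(np.arctan2(-d[0],d[1])); print("yaw",y)
need(np.r_[((t+b)/2)[:2],.076],np.radians(y+90))
# holder block edge yaw check + lever check in w7
c7=dict(np.load("w7.npz")); S=np.array([.567,.067]);ex=np.array([np.cos(-.1),np.sin(-.1)]);ey=np.array([-ex[1],ex[0]])
for th in(-.1,-.05,0,.05,.1): print(th,proj("",np.r_[S-.085*ey-.076*np.sin(th)*ex,.06+.076*np.cos(th)],c7))
E
```

```text
[0.54982526 0.3040368  0.106     ] [0.50918775 0.22604284 0.106     ] [0.52950651 0.26503982 0.106     ] 0.08794580059424634 0.021701820313225106 0.02218702141024437
yaw -27.521047853006543
t 11.42 pos [0.5329 0.2557 0.2317] shift [ 0.052 -0.046  1.038] after turn [ 0.04466667 -0.04933333  1.038     ] turn [-0.003  0.011  0.063] F [-0.2 -0.7  0.3] M [-0.02  0.01 -0.01] op 1.001 q6 0.7
-0.1 [427.28277161 191.50572474]
-0.05 [426.94537973 196.14949343]
0 [426.53354491 200.70590862]
0.05 [426.05005487 205.15500283]
0.1 [425.49811801 209.47796606]
```

```bash
python3 -m handwheel '[{"travel":[0.045,-0.05,0],"dr":[0,0.01,0.06]},{"travel":[0,0,0.22],"dr":[0,0,0]},{"travel":[0,0,0.22],"dr":[0,0,0]},{"travel":[0,0,0.22],"dr":[0,0,0]},{"travel":[0,0,0.12],"dr":[0,0,0]},{"travel":[0,0,0],"dr":[0,0,0]}]'; python3 -c "
from h import *
need([.5295,.265,.074],np.radians(62.5))"
```

```text
time_s: 11.92
eef_pos: [0.5326, 0.2645, 0.1143]
eef_rot: [0.001, 0.861, 0.509, 0.004]
wrist_force: [-1.0, -0.4, 0.6]
opening: 0.999
t 11.92 pos [0.5326 0.2645 0.1143] shift [-0.009 -0.021  0.269] after turn [-0.00666667 -0.01933333  0.26866667] turn [ 0.01  -0.011 -0.045] F [-1.  -0.4  0.6] M [-0.05  0.04  0.02] op 0.999 q6 0.76
```

```bash
python3 -m handwheel '[{"travel":[-0.01,-0.02,0.12],"dr":[0.01,-0.01,-0.045]},{"travel":[0,0,0.12],"dr":[0,0,0]},{"travel":[0,0,0.03],"dr":[0,0,0]},{"travel":[0,0,0],"dr":[0,0,0]}]'; python3 -c "
from h import *
need([.5295,.265,.074],np.radians(62.5))"
python3 -m handwheel '[{"travel":[0,0,0],"dr":[0,0,0]},{"travel":[0,0,0],"dr":[0,0,0]},{"travel":[0,0,0],"dr":[0,0,0]},{"travel":[0,0,0],"dr":[0,0,0]},{"travel":[0,0,0],"dr":[0,0,0]},{"travel":[0,0,0],"dr":[0,0,0]},{"travel":[0,0,0],"dr":[0,0,0]},{"travel":[0,0,0],"dr":[0,0,0]}]' -1; python3 -c "
from h import *
need([.5295,.265,.074],np.radians(62.5))"
```

```text
time_s: 12.25
eef_pos: [0.5307, 0.2644, 0.0751]
eef_rot: [0.0, 0.857, 0.515, 0.001]
wrist_force: [-0.5, -0.6, 0.5]
opening: 1.0
t 12.25 pos [0.5307 0.2644 0.0751] shift [-0.    -0.009  0.007] after turn [ 0.         -0.00933333  0.00733333] turn [ 0.002 -0.002 -0.016] F [-0.5 -0.6  0.5] M [ 0.    0.03 -0.01] op 1.0 q6 0.75
time_s: 12.92
eef_pos: [0.5326, 0.2663, 0.0821]
eef_rot: [-0.0, 0.858, 0.514, 0.004]
wrist_force: [-0.7, 1.2, -2.0]
opening: 0.272
t 12.92 pos [0.5326 0.2663 0.0821] shift [-0.018 -0.014  0.054] after turn [-0.01733333 -0.01466667  0.054     ] turn [ 0.007 -0.013 -0.021] F [-0.7  1.2 -2. ] M [0.04 0.03 0.  ] op 0.272 q6 0.75
```

Grip holds at 23 mm, but the TCP drifted up 7 mm while closing. I'll regrasp lower.

```bash
python3 -m handwheel '[{"travel":[0,0,0],"dr":[0,0,0]},{"travel":[0,0,0],"dr":[0,0,0]},{"travel":[0,0,0],"dr":[0,0,0]},{"travel":[0,0,0.04],"dr":[0,-0.01,-0.02]},{"travel":[0,-0.01,0.04],"dr":[0,0,0]},{"travel":[0,0,0.02],"dr":[0,0,0]}]' 1; python3 -m handwheel '[{"travel":[0,0,0.01],"dr":[0,0,0]},{"travel":[0,0,0.006],"dr":[0,0,0]},{"travel":[0,0,0.006],"dr":[0,0,0]},{"travel":[0,0,0.006],"dr":[0,0,0]},{"travel":[0,0,0.006],"dr":[0,0,0]},{"travel":[0,0,0],"dr":[0,0,0]},{"travel":[0,0,0],"dr":[0,0,0]}]' -1; python3 -c "
from h import *
need([.5295,.265,.074],np.radians(62.5))"
```

```text
time_s: 13.42
eef_pos: [0.5341, 0.2667, 0.0677]
eef_rot: [0.003, 0.855, 0.519, 0.004]
wrist_force: [-0.5, 1.0, -0.3]
opening: 1.002
time_s: 14.0
eef_pos: [0.532, 0.2671, 0.0604]
eef_rot: [0.002, 0.855, 0.519, 0.002]
wrist_force: [-0.0, -0.5, -0.5]
opening: 0.272
t 14.0 pos [0.532  0.2671 0.0604] shift [-0.02  -0.008 -0.091] after turn [-0.02066667 -0.00866667 -0.09066667] turn [ 0.009 -0.003  0.   ] F [-0.  -0.5 -0.5] M [-0.09 -0.12 -0.03] op 0.272 q6 0.75
```

```bash
python3 -m handwheel '[{"travel":[0,0,0],"dr":[0,0,0]},{"travel":[0,0,0],"dr":[0,0,0]},{"travel":[0,0,0],"dr":[0,0,0]},{"travel":[-0.02,0,-0.06],"dr":[0.01,0,0]},{"travel":[0,0,0],"dr":[0,0,0]}]' 1; python3 -m handwheel '[{"travel":[0,0,0],"dr":[0,0,0]},{"travel":[0,0,0.003],"dr":[0,0,0]},{"travel":[0,0,0.003],"dr":[0,0,0]},{"travel":[0,0,0.003],"dr":[0,0,0]},{"travel":[0,0,0.003],"dr":[0,0,0]},{"travel":[0,0,0],"dr":[0,0,0]},{"travel":[0,0,0],"dr":[0,0,0]}]' -1; python3 -c "
from h import *
need([.5295,.265,.074],np.radians(62.5))"
```

```text
time_s: 14.42
eef_pos: [0.5312, 0.2641, 0.0701]
eef_rot: [-0.0, 0.855, 0.519, 0.001]
wrist_force: [0.3, -0.7, 0.5]
opening: 0.958
time_s: 15.0
eef_pos: [0.5302, 0.2648, 0.0695]
eef_rot: [-0.002, 0.855, 0.519, 0.001]
wrist_force: [1.3, -1.9, 1.8]
opening: 0.272
t 15.0 pos [0.5302 0.2648 0.0695] shift [-0.001 -0.005 -0.03 ] after turn [-0.00133333 -0.00466667 -0.03      ] turn [-0.004 -0.005 -0.   ] F [ 1.3 -1.9  1.8] M [-0.26 -0.21 -0.01] op 0.272 q6 0.74
```

```bash
python3 -m handwheel '[{"travel":[0,0,-0.1],"dr":[0,0,0]},{"travel":[0,0,-0.15],"dr":[0,0,0]},{"travel":[0,0,-0.2],"dr":[0,0,0]},{"travel":[0,0,-0.25],"dr":[0,0,0]},{"travel":[0,0,-0.25],"dr":[0,0,0]},{"travel":[0,0,-0.15],"dr":[0,0,0]},{"travel":[0,0,0],"dr":[0,0,-0.22]},{"travel":[0,0,0],"dr":[0,0,-0.22]},{"travel":[0,0,0],"dr":[0,0,-0.22]},{"travel":[0,0,0],"dr":[0,0,-0.22]},{"travel":[0,0,0],"dr":[0,0,-0.22]},{"travel":[0,0,0],"dr":[0,0,-0.22]},{"travel":[0,0,0],"dr":[0,0,-0.22]},{"travel":[0,0,0],"dr":[0,0,-0.22]},{"travel":[0,0,0],"dr":[0,0,-0.22]},{"travel":[0,0,0],"dr":[0,0,-0.22]},{"travel":[0,0,0],"dr":[0,0,-0.22]},{"travel":[0,0,0],"dr":[0,0,-0.22]}]'; python3 -c "
from h import *
need([.5665,.067,.23],np.radians(177.5))"
```

```text
time_s: 16.5
eef_pos: [0.5247, 0.2604, 0.2247]
eef_rot: [-0.008, 0.298, 0.954, -0.006]
wrist_force: [-0.8, 0.1, -2.6]
opening: 0.272
t 16.5 pos [0.5247 0.2604 0.2247] shift [-0.963 -0.902 -0.033] after turn [-0.33466667 -1.276      -0.03533333] turn [-0.024 -0.032 -1.073] F [-0.8  0.1 -2.6] M [ 0.01 -0.02  0.03] op 0.272 q6 -0.71
```

```bash
python3 -m handwheel '[{"travel":[0,0,0],"dr":[0,0,-0.21]},{"travel":[0,0,0],"dr":[0,0,-0.21]},{"travel":[0,0,0],"dr":[0,0,-0.21]},{"travel":[0,0,0],"dr":[0,0,-0.21]},{"travel":[0,0,0],"dr":[-0.01,-0.03,-0.21]},{"travel":[-0.06,-0.23,-0.01],"dr":[0,0,0]},{"travel":[-0.06,-0.23,-0.01],"dr":[0,0,0]},{"travel":[-0.06,-0.23,-0.01],"dr":[0,0,0]},{"travel":[-0.06,-0.23,0],"dr":[0,0,0]},{"travel":[-0.06,-0.2,0],"dr":[0,0,0]},{"travel":[0,-0.1,0],"dr":[0,0,0]},{"travel":[0,0,0],"dr":[0,0,0]},{"travel":[0,0,0],"dr":[0,0,0]}]'; python3 -c "
from h import *
need([.5665,.067,.2],np.radians(177.5))"
```

```text
time_s: 17.58
eef_pos: [0.5609, 0.0676, 0.2145]
eef_rot: [-0.012, 0.008, 1.0, -0.004]
wrist_force: [-0.7, 0.7, -2.9]
opening: 0.272
t 17.58 pos [0.5609 0.0676 0.2145] shift [-0.04  -0.003  0.096] after turn [-0.03733333 -0.00266667  0.09666667] turn [-0.016 -0.044  0.054] F [-0.7  0.7 -2.9] M [ 0.04 -0.05 -0.02] op 0.272 q6 -1.64
```

```bash
python3 -m handwheel '[{"travel":[-0.04,0,0.03],"dr":[-0.016,-0.044,0.054]},{"travel":[0,0,0.03],"dr":[0,0,0]},{"travel":[0,0,0],"dr":[0,0,0]},{"travel":[0,0,0],"dr":[0,0,0]}]'; python3 - <<'E'
from h import *
need([.5665,.067,.18],np.radians(177.5))
c=viewer.get_calibration("wrist"); im=viewer.camera("wrist"); np.savez("w9.npz",**c); cv2.imwrite("pics/w9.png",im[:,:,::-1])
print("screw",proj("",[.5665,.067,.107],c)); o=ctrl.get_obs(); T=R.from_quat(o["eef_rot"],scalar_first=True)
print("tip pred",proj("",o["eef_pos"]+T.apply([0,0,.0645]),c), o["eef_pos"]+T.apply([0,0,.0645]))
E
```

```text
time_s: 17.92
eef_pos: [0.5651, 0.0701, 0.2028]
eef_rot: [-0.002, 0.021, 1.0, 0.0]
wrist_force: [0.3, 0.0, -3.4]
opening: 0.275
t 17.92 pos [0.5651 0.0701 0.2028] shift [-0.011 -0.02   0.152] after turn [-0.01066667 -0.02        0.152     ] turn [ 0.001 -0.008  0.004] F [ 0.3  0.  -3.4] M [-0.01 -0.01 -0.02] op 0.275 q6 -1.61
screw [316.83235325 204.94026155]
tip pred [321.01329569 215.67164403] [0.56456569 0.07030959 0.13811789]
```

View pics/w9.png

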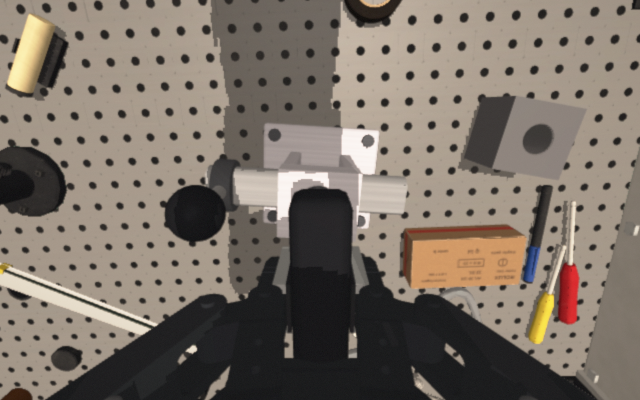

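The key bar runs straight along the image axis, with its front end at about (320,192). It hides the shank. The ball is at (195,213). I'll check the bar's pitch by projecting it.

```bash
python3 - <<'E'
from h import *
c=dict(np.load("w9.npz")); o=ctrl.get_obs(); T=R.from_quat(o["eef_rot"],scalar_first=True)
for p in(-4,0,4):
    r=R.from_euler("y",p,degrees=True); g=np.array([0,0,-.0255])
    print(p,[proj("",o["eef_pos"]+T.apply(g+r.apply(np.array([.045,0,0.])*s+np.array([0,0,h]))),c).round(1) for s,h in[(1,-.011),(1,.011),(-1,-.011)]])
im=cv2.cvtColor(cv2.imread("pics/w9.png"),cv2.COLOR_BGR2GRAY); print(im[180:365:1,320].tolist())
S=np.array([.567,.067]);ex=np.array([np.cos(-.1),np.sin(-.1)]);ey=np.array([-ex[1],ex[0]])
for th in(-.05,0,.05): print(th,proj("",np.r_[S-.085*ey-.076*np.sin(th)*ex,.06+.076*np.cos(th)],c))
E
```

```text
-4 [array([321.7, 188.4]), array([321.5, 178.6]), array([321.2, 397. ])]
0 [array([321.7, 192.6]), array([321.5, 178.3]), array([321.2, 392.2])]
4 [array([321.7, 197.5]), array([321.5, 178.5]), array([321.2, 387.2])]
[240, 212, 193, 164, 154, 128, 77, 54, 50, 25, 22, 24, 23, 21, 22, 23, 23, 23, 24, 29, 31, 32, 31, 32, 36, 36, 36, 37, 38, 37, 39, 37, 40, 39, 39, 40, 40, 39, 40, 40, 38, 40, 41, 40, 41, 40, 38, 39, 40, 39, 40, 40, 40, 39, 40, 40, 39, 40, 41, 39, 40, 38, 39, 40, 39, 41, 39, 38, 39, 38, 40, 40, 39, 39, 38, 37, 41, 40, 40, 39, 38, 39, 39, 39, 41, 40, 34, 24, 24, 23, 26, 23, 24, 24, 24, 24, 24, 24, 25, 23, 23, 25, 25, 25, 26, 22, 25, 24, 23, 25, 24, 24, 24, 23, 24, 24, 23, 25, 26, 24, 25, 22, 25, 20, 23, 25, 25, 25, 23, 22, 23, 24, 22, 25, 24, 25, 24, 26, 24, 25, 24, 25, 22, 25, 22, 24, 26, 25, 25, 23, 25, 23, 26, 23, 22, 22, 23, 26, 22, 25, 22, 23, 22, 24, 23, 23, 22, 24, 24, 25, 23, 23, 25, 22, 21, 25, 22, 23, 23, 24, 24, 24, 27, 27, 30]
-0.05 [195.41524551 216.38590366]
0 [195.05844188 211.32080206]
0.05 [194.80074719 206.11653362]
```

```bash
python3 -m handwheel '[{"travel":[-0.003,-0.02,0.05],"dr":[0,-0.008,0.004]},{"travel":[0,0,0.08],"dr":[0,0,0]},{"travel":[0,0,0.05],"dr":[0,0,0]},{"travel":[0,0,0],"dr":[0,0,0]}]'; python3 -c "
from h import *
need([.5655,.067,.1545],np.radians(177.5))"
```

```text
time_s: 18.3
eef_pos: [0.5649, 0.0688, 0.1734]
eef_rot: [0.0, 0.02, 1.0, 0.0]
wrist_force: [-0.1, 0.0, -3.3]
opening: 0.274
t 18.3 pos [0.5649 0.0688 0.1734] shift [-0.004 -0.012  0.126] after turn [-0.004      -0.01133333  0.126     ] turn [0.001 0.001 0.007] F [-0.1  0.  -3.3] M [-0.07  0.07  0.01] op 0.274 q6 -1.62
```

```bash
python3 -m handwheel '[{"travel":[-0.004,-0.012,0.02],"dr":[0,0,0.007]},{"travel":[0,0,0.02],"dr":[0,0,0]},{"travel":[0,0,0.02],"dr":[0,0,0]},{"travel":[0,0,0.02],"dr":[0,0,0]}]'; python3 -c "
from h import *
need([.5655,.067,.1545],np.radians(177.5))"; python3 -m handwheel '[{"travel":[0,0,0.02],"dr":[0,0,0]},{"travel":[0,0,0.02],"dr":[0,0,0]}]';  python3 -c "
from h import *
need([.5655,.067,.1545],np.radians(177.5))"
```

```text
time_s: 18.63
eef_pos: [0.566, 0.0674, 0.1614]
eef_rot: [0.0, 0.022, 1.0, 0.001]
wrist_force: [-2.8, 1.3, 12.3]
opening: 0.274
t 18.63 pos [0.566  0.0674 0.1614] shift [ 0.003 -0.003  0.046] after turn [ 0.00333333 -0.00266667  0.046     ] turn [ 0.004  0.002 -0.001] F [-2.8  1.3 12.3] M [ 0.2   0.42 -0.06] op 0.274 q6 -1.62
time_s: 18.8
eef_pos: [0.5676, 0.0674, 0.161]
eef_rot: [0.002, 0.022, 1.0, 0.001]
wrist_force: [-10.6, 0.8, 17.5]
opening: 0.269
t 18.8 pos [0.5676 0.0674 0.161 ] shift [ 0.014 -0.003  0.043] after turn [ 0.014      -0.00333333  0.04333333] turn [0.002 0.009 0.   ] F [-10.6   0.8  17.5] M [-0.3   2.06 -0.04] op 0.269 q6 -1.62
```

```bash
python3 -m handwheel '[{"travel":[0.02,0,-0.01],"dr":[0,0.009,0]},{"travel":[0.005,0,0.01],"dr":[0,0,0.05]},{"travel":[0,0,0.015],"dr":[0,0,0.05]}]'; python3 -c "
from h import *
need([.5645,.067,.1545],np.radians(177.5))"
```

```text
time_s: 19.05
eef_pos: [0.5655, 0.0675, 0.1614]
eef_rot: [0.002, 0.048, 0.999, 0.001]
wrist_force: [-1.2, 0.2, 5.4]
opening: 0.271
t 19.05 pos [0.5655 0.0675 0.1614] shift [ 0.007 -0.004  0.046] after turn [ 0.00666667 -0.004       0.046     ] turn [ 0.002  0.009 -0.101] F [-1.2  0.2  5.4] M [ 0.02  0.28 -0.01] op 0.271 q6 -1.56
```

```bash
python3 -m handwheel '[{"travel":[0.004,0,0.015],"dr":[0,0.005,0.05]},{"travel":[0,0,0.02],"dr":[0,0,0.05]},{"travel":[0,0,0.02],"dr":[0,0,0.05]}]'; python3 -c "
from h import *
need([.5645,.067,.1545],np.radians(177.5))";python3 -m handwheel '[{"travel":[0.0,0,0.015],"dr":[0,0,0.05]},{"travel":[0,0,0.015],"dr":[0,0,0.05]},{"travel":[0,0,0.015],"dr":[0,0,0.05]}]'; python3 -c "
from h import *
need([.5645,.067,.1545],np.radians(177.5))"
```

```text
time_s: 19.3
eef_pos: [0.5664, 0.0683, 0.1576]
eef_rot: [0.003, 0.089, 0.996, 0.001]
wrist_force: [-4.5, 1.9, 7.2]
opening: 0.274
t 19.3 pos [0.5664 0.0683 0.1576] shift [ 0.011 -0.011  0.021] after turn [ 0.012      -0.00933333  0.02066667] turn [ 0.005  0.012 -0.258] F [-4.5  1.9  7.2] M [0.54 1.05 0.1 ] op 0.274 q6 -1.48
time_s: 19.55
eef_pos: [0.5665, 0.0685, 0.1549]
eef_rot: [0.003, 0.13, 0.992, 0.001]
wrist_force: [-5.7, 1.2, 9.2]
opening: 0.272
t 19.55 pos [0.5665 0.0685 0.1549] shift [ 0.01  -0.013  0.003] after turn [ 0.01266667 -0.01066667  0.00266667] turn [ 0.005  0.013 -0.413] F [-5.7  1.2  9.2] M [0.11 1.32 0.08] op 0.272 q6 -1.4
```

```bash
python3 -m handwheel '[{"travel":[0.01,-0.005,0.015],"dr":[0,0.01,0.1]},{"travel":[0,0,0.012],"dr":[0,0,0.1]},{"travel":[0,0,0.012],"dr":[0,0,0.15]},{"travel":[0,0,0.01],"dr":[0,0,0.15]},{"travel":[0,0,0.008],"dr":[0,0,0.15]},{"travel":[0,0,0.005],"dr":[0,0,0.15]}]'; python3 -c "
from h import *
need([.5645,.067,.1545],np.radians(177.5))"
```

```text
time_s: 20.05
eef_pos: [0.5661, 0.0683, 0.1537]
eef_rot: [0.003, 0.341, 0.94, 0.002]
wrist_force: [-2.4, 0.9, -0.0]
opening: 0.273
t 20.05 pos [0.5661 0.0683 0.1537] shift [ 0.002 -0.014 -0.006] after turn [ 0.01       -0.00933333 -0.00533333] turn [ 0.008  0.01  -1.244] F [-2.4  0.9 -0. ] M [0.1  0.37 0.08] op 0.273 q6 -0.97
```

```bash
python3 -m handwheel '[{"travel":[0,-0.005,0.01],"dr":[0.005,0.01,0.2]},{"travel":[0,0,0.01],"dr":[0,0,0.2]},{"travel":[0,0,0.01],"dr":[0,0,0.2]},{"travel":[0,0,0.008],"dr":[0,0,0.2]},{"travel":[0,0,0.005],"dr":[0,0,0.2]},{"travel":[0,0,0.005],"dr":[0,0,0.2]}]'; python3 - <<'E'
from h import *
need([.5645,.067,.1545],np.radians(177.5))
c=viewer.get_calibration("wrist"); im=viewer.camera("wrist"); cv2.imwrite("pics/w10.png",im[:,:,::-1])
E
```

```text
time_s: 20.55
eef_pos: [0.5663, 0.0679, 0.1521]
eef_rot: [0.0, 0.626, 0.78, 0.002]
wrist_force: [-1.9, 0.4, 2.7]
opening: 0.274
t 20.55 pos [0.5663 0.0679 0.1521] shift [-0.003 -0.013 -0.016] after turn [ 0.01133333 -0.00666667 -0.016     ] turn [ 8.000e-03  1.000e-03 -2.499e+00] F [-1.9  0.4  2.7] M [0.06 0.45 0.07] op 0.274 q6 -0.31
```

```bash
python3 -m handwheel '[{"travel":[0,0,0.006],"dr":[0.005,0,0.2]},{"travel":[0,0,0.006],"dr":[0,0,0.2]},{"travel":[0,0,0.006],"dr":[0,0,0.2]},{"travel":[0,0,0.006],"dr":[0,0,0.2]},{"travel":[0,0,0.006],"dr":[0,0,0.2]},{"travel":[0,0,0.006],"dr":[0,0,0.2]},{"travel":[0,0,0.006],"dr":[0,0,0.2]},{"travel":[0,0,0.006],"dr":[0,0,0.2]}]'; python3 -c "
from h import *
need([.566,.068,.15],np.radians(177.5))"; python3 -m handwheel '[{"travel":[0,0,0.006],"dr":[0,0,0.2]},{"travel":[0,0,0.006],"dr":[0,0,0.2]},{"travel":[0,0,0.006],"dr":[0,0,0.2]},{"travel":[0,0,0.006],"dr":[0,0,0.2]}]';python3 -c "
from h import *
need([.566,.068,.15],np.radians(177.5))"
```

```text
time_s: 21.27
eef_pos: [0.5662, 0.0677, 0.15]
eef_rot: [-0.0, 0.894, 0.449, 0.0]
wrist_force: [-4.1, 0.4, 3.9]
opening: 0.274
t 21.27 pos [0.5662 0.0677 0.15  ] shift [ 0.    -0.002 -0.   ] after turn [ 0.00133333  0.00133333 -0.        ] turn [ 2.000e-03 -1.000e-03 -4.138e+00] F [-4.1  0.4  3.9] M [0.1  0.72 0.06] op 0.274 q6 0.55
time_s: 21.6
eef_pos: [0.5661, 0.0677, 0.1489]
eef_rot: [-0.0, 0.969, 0.249, 0.0]
wrist_force: [-3.2, 0.6, 4.6]
opening: 0.271
t 21.6 pos [0.5661 0.0677 0.1489] shift [ 0.001 -0.002 -0.007] after turn [ 0.00066667  0.002      -0.00733333] turn [ 2.000e-03 -0.000e+00 -4.956e+00] F [-3.2  0.6  4.6] M [0.1  0.65 0.12] op 0.271 q6 0.98
```

```bash
python3 -m handwheel '[{"travel":[0,0,0.005],"dr":[0,0,0.2]},{"travel":[0,0,0.005],"dr":[0,0,0.2]},{"travel":[0,0,0.005],"dr":[0,0,0.2]}]'; python3 -c "
from h import *
need([.566,.068,.15],np.radians(177.5))"; python3 -m handwheel '[{"travel":[0,0,0.004],"dr":[0,0,0.2]},{"travel":[0,0,0.004],"dr":[0,0,0.2]}]';python3 -c "
from h import *
need([.566,.068,.15],np.radians(177.5))"; python3 -m handwheel '[{"travel":[0,0,0.004],"dr":[0,0,0.15]},{"travel":[0,0,0.004],"dr":[0,0,0.15]}]';python3 -c "
from h import *
need([.566,.068,.15],np.radians(177.5))"
```

```text
time_s: 21.85
eef_pos: [0.5659, 0.0677, 0.1483]
eef_rot: [0.0, 0.996, 0.091, 0.0]
wrist_force: [-2.5, 1.1, 2.7]
opening: 0.272
t 21.85 pos [0.5659 0.0677 0.1483] shift [ 0.001 -0.002 -0.011] after turn [-0.00066667  0.002      -0.01133333] turn [ 1.000e-03  1.000e-03 -5.567e+00] F [-2.5  1.1  2.7] M [0.11 0.63 0.47] op 0.272 q6 1.3
time_s: 22.02
eef_pos: [0.5658, 0.0678, 0.148]
eef_rot: [0.0, 1.0, -0.015, 0.0]
wrist_force: [-2.7, 0.1, 2.0]
opening: 0.274
t 22.02 pos [0.5658 0.0678 0.148 ] shift [ 0.001 -0.002 -0.014] after turn [-0.00133333  0.00133333 -0.01333333] turn [ 1.000e-03  3.000e-03 -5.972e+00] F [-2.7  0.1  2. ] M [0.16 0.6  0.76] op 0.274 q6 1.51
time_s: 22.18
eef_pos: [0.5658, 0.0678, 0.1477]
eef_rot: [0.001, 0.996, -0.093, 0.0]
wrist_force: [-1.9, 0.9, 2.8]
opening: 0.273
t 22.18 pos [0.5658 0.0678 0.1477] shift [ 0.001 -0.001 -0.015] after turn [-0.00133333  0.00133333 -0.01533333] turn [-2.000e-03 -5.000e-03  5.727e+00] F [-1.9  0.9  2.8] M [0.18 0.54 0.98] op 0.273 q6 1.67
```

The torque climbed steadily to 0.98 N m, about 0.85 above drag, so the screw is tight. Now I'll release and rise straight up.

```bash
python3 -m handwheel '[{"travel":[0,0,0],"dr":[0,0,0]},{"travel":[0,0,0],"dr":[0,0,0]},{"travel":[0,0,0],"dr":[0,0,0]},{"travel":[0,0,0],"dr":[0,0,0]},{"travel":[0,0,0],"dr":[0,0,0]},{"travel":[0,0,-0.03],"dr":[0,0,0]},{"travel":[0,0,-0.06],"dr":[0,0,0]},{"travel":[0,0,-0.15],"dr":[0,0,0]},{"travel":[0,0,-0.25],"dr":[0,0,0]},{"travel":[0,0,-0.25],"dr":[0,0,0]},{"travel":[-0.2,0,-0.1],"dr":[0,0,0]},{"travel":[-0.2,0,0],"dr":[0,0,0]},{"travel":[0,0,0],"dr":[0,0,0]},{"travel":[0,0,0],"dr":[0,0,0]},{"travel":[0,0,0],"dr":[0,0,0]},{"travel":[0,0,0],"dr":[0,0,0]}]' 1; python3 ball.py pics/w11.png; python3 - <<'E'
from h import *
im=cv2.imread("pics/w11.png"); cv2.imwrite("pics/w11c.png",cv2.resize(im[20:240,180:480],None,fx=2,fy=2,interpolation=cv2.INTER_CUBIC))
c=dict(np.load("wb.npz")); print("bar centre pred",proj("",[.567,.067,.17],c), "screw",proj("",[.567,.067,.1],c))
E
```

```text
time_s: 23.52
eef_pos: [0.5073, 0.0775, 0.2877]
eef_rot: [0.001, 0.996, -0.086, 0.006]
wrist_force: [-0.1, -0.4, -0.4]
opening: 0.999
t 23.52 pos [0.5073 0.0775 0.2877] shift [0.065 0.59  1.319] after turn [0.03733333 0.596      1.318     ] turn [ 0.003 -0.022 -0.137] F [-0.1 -0.4 -0.4] M [ 0.05 -0.03  0.02] op 0.999 q6 1.66
[258   0  17   8 123] [266.    3.2]
[ 303   68   32  118 3393] [319.3 125.4]
[295 232  13   9 117] [301. 236.]
[   11   249   629   151 42148] [353.5 351.3]
-0.3 [413.1  91.5]
-0.2 [413.6 100.1]
-0.1 [413.9 108.9]
0.0 [413.9 117.7]
0.1 [413.6 126.3]
0.2 [413.2 134.6]
0.3 [412.5 142.4]
0.4 [411.7 149.8]
0.5 [410.6 156.5]
0.6 [409.4 162.5]
0.7 [408.1 167.7]
0.8 [406.7 172.2]
0.9 [405.3 175.8]
bar centre pred [319.74528693 126.70910914] screw [319.72876595 122.72000493]
```

View pics/w11c.png

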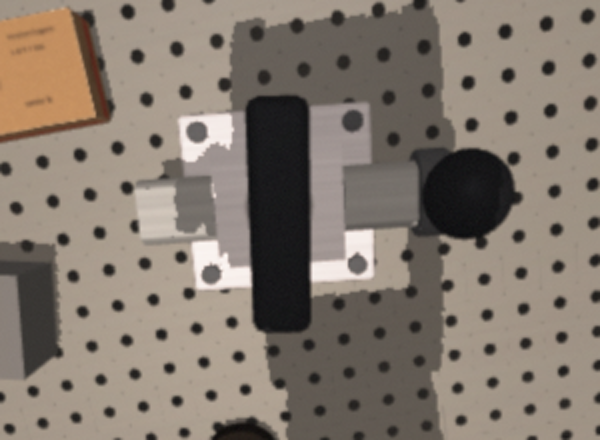

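The last view shows the key bar centred at (319.3,125.4), against (319.7,126.7) expected for an upright key over the screw. The ball is at (414.5,116.5), which puts the lever at about -0.01 rad. The gripper is clear, so I'll hand in.

```bash
python3 -c "
from bench import ctrl
print(ctrl.hand_in())"
```

```text
the job is handed in; nothing more can be done
None
```

I turned the lever upright, put the hex key in the set screw and tightened it, then released the key and handed the job in at about 24 s. Hand-in gave no verdict.

- **Retries:** The first grip slipped off the lever ball, so I gripped it again lower. I also set the grip on the key twice more to get the height right. The key stopped about 10 mm into the socket at first and dropped in after a small sideways shift and a few degrees of turning.
- **Lever:** The last picture puts it at about -0.01 rad.
- **Key:** In the last picture the bar's centre is within about 1 px of where an upright key over the screw should be. The tip was about 17 mm deep by arm height. The arm had backed away and touched nothing.
- **Screw:** I turned the key about 3.3 rad clockwise. It sank about 1.6 mm over one 37° stretch, which fits the thread. The torque then climbed steadily to 0.98 N m, well above the roughly 0.5 N m that means tight. Before that the drag read about 0.07–0.12 N m, a little under the stated 0.15 N m.
- **Not measured:** I could not measure the press force on the flat (over 40 N required) or the screw's exact angle directly. I infer both from the torque and the turn.

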